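# Make up two watch-repair job trays

## Robot

A 6-joint arm with a two-finger parallel gripper is mounted at the origin on the work surface. World frame = base frame: x ahead of the robot, y to its left, z up, the work surface at z = 0. Lengths are in mm, angles in degrees, forces in N, time in s.
With the tool pointing down it reaches from about 300 to 850 mm from the base axis. Payload 5.4 kg.
Tool frame: the origin (TCP) lies midway between the tips of the shut fingers; the grasp point (between the pads) lies 19 mm behind it; z points along the fingers, y is the line along which they close (so a half turn about z gives the same grasp; the last joint's range is limited). The gripper opens to 85 mm and grips with 20 to 120 N. Pads are 22 mm wide; open, the fingers measure 114 mm over their backs; the gripper's body (76 mm by 85 mm) begins 54 mm behind the grasp point. The pads swing forward as they close: fully open they stand 13 mm farther back than shut.
Start: joints at [-77.126, 9.076, 91.501, -0, 79.423, -12.038], TCP at [242.182, -521.492, 231.299] pointing down, gripper open.
Joint ranges: [-166.64, 166.64], [-54.1, 131.32], [10.49, 154.53], [-73.88, 253.88], [9.74, 151.15], [-171.62, 171.62]. Speed limits (degrees/s): [147.25, 147.25, 180, 180, 180, 180].

## Interface

Orientations are given as [roll, pitch, yaw] about the fixed x, y, z axes, in that order (R = Rz(yaw) Ry(pitch) Rx(roll)).
In Python, from station import readout, grab_frame, workorder, find_in, regions_of, spot_point gives the robot as it stands. The module is installed in compiled form; this text tells all that it offers.
- The arm moves only by the tool drive_tool, never from a script. Its argument "targets" is a list of rows, each an object with "delta_rot": the turn, a rotation vector about the world's x, y, z in rad, a list of three; "offset": the shift along the world's x, y, z in m, a list of three; "hand": the finger opening in m, from 0 to 0.0854. In form: [{"delta_rot": [ax, ay, az], "offset": [dx, dy, dz], "hand": hand}, ...]. A call has 1 to 12 rows; each row is the pose to reach, as a shift and turn from the pose commanded when the call began; what a row does not reach only later rows make up. A row lasts 1/10 s, in which the tool goes at most 50 mm and 8.59 degrees, less where a joint would pass 70% of its speed; a pose out of reach is approached as far as the arm can. A call with a gripper value outside its range is refused whole. The fingers move at their own pace and stop on an object; "squeeze" is the grip in N (left out, the last holds). Time passes only in rows, so rows that repeat a pose let the fingers close. It gives the time, the measured TCP pose, the force, the opening and the grip force at its end, in the units of the state.
- readout.get_state(): the state, without advancing time (a new reading comes with each control period).
- grab_frame(name): name is "scene" or "top" or "wrist"; returns a dict with "pixels" (480x640x3 uint8, red, green, blue), "camera_matrix" (3x3 intrinsics, pixels), "R" (3x3) and "t" (3): a world point X has camera coordinates R X + t. Camera axes: x right, y down, z forward; pixel columns grow to the right and rows downward; lengths in mm; the calibration is good to about 2 mm. The wrist camera is an equidistant fisheye: a pixel r from the principal point sees the ray r / f radians off the axis. A picture is of the moment at which its call begins. There is no depth.
- workorder.close_job(): hands the job in; it is judged then, once.
Trained networks look in a picture, given as the dict that the camera call returned (one of the last four; its "shot" number tells which), for a name from the list of things; names that differ only in an ending like _2 or _b are one class to them, and where a whole thing is asked for, a point or a joint stands for the part that bears it (a point fixed in the world has none). Each returns a list of dicts, best first, with "p" (0 to 1); they miss things now and then, are a little off and sometimes report something else, mostly with a low value. They report only what shows in the picture. A call takes as long as a camera call. They do not tell look-alikes from the thing itself.
- find_in(picture, query): "bbox" ([left, top, right, bottom] in pixels, round what is visible of it).
- regions_of(picture, query): "mask" (480x640 bool, what is visible of it) and "bbox" ([left, top, right, bottom] in pixels, round what is visible of it).
- spot_point(picture, query): "position" ([column, row] in pixels: a listed point, or the origin of a listed thing).
The state is a dict: "t": time; "qpos": joint angles; "qd": joint speeds; "effort": joint torques, N m; "tool_pos": TCP position; "orientation": TCP orientation; "contact_force": force on the tool from outside, world axes, zero at the start; "wrist_torque": the same for the moment, N m; "gripper_width": opening from 0.0 (shut) to 1.0 (fully open); "finger_force": force on a finger pad.
Only numpy, scipy, OpenCV 4.12 (cv2) and the standard library are available. Lean on these libraries where they do the work, as an engineer would, in place of code of your own. Each camera call takes 0.05 s, during which the arm holds its last target. There are 200 camera calls.

## Task

Make up the two job trays on the watchmaker's bench. Oblong tray: stand the movement holder in the larger compartment, then set the large watch movement flat and centred on top of it, and stand the tall canister in the smaller compartment; round tray: the flat parts tin and the eye loupe (as it stands, wide end down), side by side on its floor. Set things down rather than drop them, and leave the small movement where it lies.

Things in the scene. Friction and masses are not known exactly. Their poses are not given: they have to be found in the camera images.
- holder_c (a point): Movement holder, loose: aluminium clamp on four legs, 40 x 40 mm in plan, 30 mm high, flat top of two bars along its y axis. A dark knurled knob (15 mm thick, 12 mm above the foot) sticks out at +x to 38 mm from the centre and at the start points away from the robot within 35 degrees. Point: centre of the body, half-way up; z up. Grip it across its y sides. Rigid, about 90 g.
- movement_c (a point): Large watch movement, loose: brass and steel disc with wheels and bridges on top, 46 mm in diameter, 9 mm thick. The point is its centre, half-way up; z is up. About 45 g. The loose stock starts in two rows along x on a green mat (top at z = 4 mm); small tools up to 17 mm high lie on the middle line between the rows, equipment stands beyond the mat.
- small_movement_c (a point): Small watch movement, loose: a like disc but only 28 mm in diameter and 7 mm thick. Not needed: it stays where it lies. The point is its centre, half-way up.
- canister_c (a point): Tall canister, loose: plain aluminium cylinder standing upright, 26 mm in diameter, 45 mm high. The point is its centre, half-way up; z is up. About 40 g.
- tin_c (a point): Flat parts tin, loose: aluminium round tin with a glass lid, 52 mm in diameter, 22 mm high. The point is its centre, half-way up; z is up. About 60 g.
- loupe_c (a point): Eye loupe, loose: black plastic, standing with the lens up: a cylinder 34 mm in diameter for the lower 20 mm, then 26 mm in diameter for the upper 10 mm, 30 mm high in all. The point is its centre, half-way up; z is up. About 30 g.
- oblong_tray: Oblong wooden tray, fixed, on the mat left or right of the stock: 190 mm along x, 130 mm along y, walls 15 mm high, 4 mm thick, floor 3 mm thick. Origin: centre of its underside, z up. A divider 12 mm high runs along y: the larger compartment is x -91 to +18.5 mm, the smaller +21.5 to +91 mm, both y -61 to +61 mm. Its +x points away from the robot within 20 degrees.
- round_tray: Round steel tray, fixed to the mat: 160 mm in diameter, wall 15 mm high and 3 mm thick (inside about 154 mm), floor 3 mm thick. The origin is the centre of its underside, z up. It stands on the other side of the stock from the oblong tray.
Things that resemble listed ones, but are neither listed nor needed, are in the scene too. What is shaped like the part that bears loupe_c but blue is not meant. What is shaped like the part that bears holder_c but blue is not meant.

How it is judged (in metres and radians):
On the way, in this order (a step that is already met when the one before it is completed fails the run):
1. the movement holder stands released in the larger compartment of the oblong tray (x of holder_c in the frame of oblong_tray between -0.091 and 0.0185 m and y of holder_c in the frame of oblong_tray between -0.061 and 0.061 m and z of holder_c in the frame of oblong_tray between 0.014 and 0.022 m and angle between holder_c's own z axis and vertical below 0.12 rad and linear speed of holder below 0.02 m/s and contact force between holder and the fingers below 0.05 N), for 0.2 s.
2. then the large movement lies released on top of the holder in the tray (x of holder_c in the frame of oblong_tray between -0.091 and 0.0185 m and y of holder_c in the frame of oblong_tray between -0.061 and 0.061 m and z of holder_c in the frame of oblong_tray between 0.014 and 0.022 m and angle between each of holder_c, movement_c's own z axis and vertical below 0.12 rad and linear speed of each of holder, movement below 0.02 m/s and horizontal distance between movement_c and holder_c below 0.01 m and z of movement_c in the frame of holder_c between 0.0155 and 0.0235 m and contact force between movement and the fingers below 0.05 N), for 0.2 s.
At the end, for the whole second after the job is handed in: Oblong tray: holder on the larger compartment's floor, large movement flat on its top within 10 mm of centre, canister on the smaller compartment's floor. Round tray: tin and loupe on its floor. Heights within 4 mm, tilt below 0.12 rad, released and at rest (x of holder_c in the frame of oblong_tray between -0.091 and 0.0185 m and y of holder_c in the frame of oblong_tray between -0.061 and 0.061 m and z of holder_c in the frame of oblong_tray between 0.014 and 0.022 m and angle between each of holder_c, movement_c, canister_c, tin_c, loupe_c's own z axis and vertical below 0.12 rad and linear speed of each of holder, movement, canister, tin, loupe below 0.02 m/s and horizontal distance between movement_c and holder_c below 0.01 m and z of movement_c in the frame of holder_c between 0.0155 and 0.0235 m and x of canister_c in the frame of oblong_tray between 0.0215 and 0.091 m and y of canister_c in the frame of oblong_tray between -0.061 and 0.061 m and z of canister_c in the frame of oblong_tray between 0.0215 and 0.0295 m and horizontal distance between tin_c and round_tray below 0.055 m and z of tin_c in the frame of round_tray between 0.01 and 0.018 m and horizontal distance between loupe_c and round_tray below 0.064 m and z of loupe_c in the frame of round_tray between 0.014 and 0.022 m); the robot touches nothing.
It fails at once if the small movement is moved by more than 20 mm (distance of small_movement_c from where it was at the start of the episode above 0.02 m).
It fails at once if one of the five things is dropped (falls freely faster than 0.7 m/s, about 25 mm of fall) ((contact force between movement and the fingers below 0.05 N and linear speed of movement above 0.7 m/s) or (contact force between holder and the fingers below 0.05 N and linear speed of holder above 0.7 m/s) or (contact force between canister and the fingers below 0.05 N and linear speed of canister above 0.7 m/s) or (contact force between tin and the fingers below 0.05 N and linear speed of tin above 0.7 m/s) or (contact force between loupe and the fingers below 0.05 N and linear speed of loupe above 0.7 m/s)).
It also fails if it takes over 120 s, if anything falls off the work surface, if the arm or the gripper's body presses on something with over 40 N, if the wrist force passes 120 N, or if a joint passes its speed limit or range.

## Working session

There is one attempt and no reset: what is moved stays moved. The work goes in short steps, Python scripts to look and compute and a tool call to move; the robot and the scene stay as the last step left them, time stands still between calls to the robot, and variables do not carry over. Pictures are saved under pics/ and viewed, at most 15 in all, crops included, and the job is handed in when it is done.

Besides the shell and the picture viewer there is one more tool, called as a command line: name --argument value ..., lists and objects as JSON in quotes. drive_tool: Moves the arm, as the interface text tells. Its arguments: {"type":"object","properties":{"targets":{"type":"array","items":{"type":"object","properties":{"delta_rot":{"type":"array","items":{"type":"number"}},"offset":{"type":"array","items":{"type":"number"}},"hand":{"type":"number"}}}},"squeeze":{"type":"number"}},"required":["targets"]}

```bash
mkdir -p pics
cat > h.py <<'E'
import numpy as np, cv2
from station import readout, grab_frame, workorder, find_in, regions_of, spot_point
def save(f,name,box=None,s=1):
    p=f["pixels"]
    if box: p=p[box[1]:box[3],box[0]:box[2]]
    if s!=1: p=cv2.resize(p,None,fx=s,fy=s,interpolation=cv2.INTER_CUBIC)
    cv2.imwrite("pics/"+name+".png",cv2.cvtColor(p,cv2.COLOR_RGB2BGR))
def ray(f,px,fish=False):
    K=np.array(f["camera_matrix"]);R=np.array(f["R"]);t=np.array(f["t"])
    v=np.array([(px[0]-K[0,2])/K[0,0],(px[1]-K[1,2])/K[1,1]])
    if fish:
        th=np.hypot(*v); d=np.array([*(v/max(th,1e-9)*np.sin(th)),np.cos(th)])
    else: d=np.array([*v,1.])
    return -R.T@t, R.T@d
def at_z(f,px,z,fish=False):
    o,d=ray(f,px,fish); return o+d*(z-o[2])/d[2]
def proj(f,X,fish=False):
    K=np.array(f["camera_matrix"]);c=np.array(f["R"])@np.array(X,float)+np.array(f["t"])
    r=np.hypot(c[0],c[1])
    v=c[:2]/c[2] if not fish else c[:2]/r*np.arctan2(r,c[2])
    return np.array([K[0,0]*v[0]+K[0,2],K[1,1]*v[1]+K[1,2]])
E
cat > a.py <<'E'
from h import *
Z=dict(holder_c=19,movement_c=8.5,small_movement_c=7.5,canister_c=26.5,tin_c=15,loupe_c=19,oblong_tray=4,round_tray=4)
for n in ["top","scene"]:
    f=grab_frame(n); save(f,n+"0"); print(n,"cam",np.round(-np.array(f["R"]).T@np.array(f["t"])))
    for k,z in Z.items():
        for r in spot_point(f,k)[:4]:
            print(k,round(r["p"],2),np.round(r["position"],1),np.round(at_z(f,r["position"],z)[:2],1))
print(readout.get_state())
E
python3 a.py
```

```text
top cam [ 348.  -15. 1046.]
holder_c 0.76 [393.5 157.7] [ 645.4 -131.5]
holder_c 0.6 [503.  357.2] [ 213.4 -351.5]
movement_c 0.78 [383.  251.4] [ 439.3 -105.7]
small_movement_c 0.43 [398.5 197.6] [ 558.4 -142. ]
canister_c 0.67 [279.8 151.3] [661.7 119.1]
tin_c 0.82 [281.9 256.6] [429.3 115.1]
loupe_c 0.78 [276.7 202.4] [548.8 126.5]
loupe_c 0.74 [188.7 212.1] [529.5 321.8]
loupe_c 0.51 [168.7 345.3] [239.6 358.8]
oblong_tray 0.93 [485.  203.4] [ 543.7 -331.4]
oblong_tray 0.61 [280.1 149. ] [674.  121.4]
round_tray 0.95 [186.6 210.1] [536.8 331.6]
scene cam [1088.  454.  843.]
holder_c 0.8 [265.9 155.1] [ 215.  -353.4]
holder_c 0.75 [211.  288.9] [ 653.1 -129.2]
movement_c 0.8 [279.  238.7] [ 441.4 -119.9]
small_movement_c 0.4 [243.3 263.3] [ 550.  -133.4]
canister_c 0.71 [290.7 350.6] [674.9 102.2]
tin_c 0.57 [365.1 276.6] [424.1 107.7]
loupe_c 0.6 [340.4 309.2] [532.7 117.5]
loupe_c 0.59 [510.7 280.5] [246.1 364.9]
loupe_c 0.37 [429.8 365.7] [540.9 325. ]
oblong_tray 0.57 [184.9 226.4] [ 542.7 -329.2]
round_tray 0.9 [430.4 368.1] [534.9 326. ]
{'t': 0.9, 'qpos': array([-7.71251020e+01,  9.07612384e+00,  9.15036957e+01, -1.22173185e-03,
        7.94251615e+01, -1.20379806e+01]), 'qd': array([-0.00514645, -0.01030711, -0.16228995,  0.00634631,  0.05432458,
        0.06228103]), 'effort': array([ 9.36169527e-04, -3.96010888e+01, -3.31705856e+01, -3.60902022e-04,
        5.52582587e-04,  9.87097337e-06]), 'tool_pos': array([ 242.17615178, -521.46304496,  231.27406508]), 'orientation': array([-1.79994878e+02,  1.35701898e-04,  2.49131029e+01]), 'contact_force': array([ 0.32639237, -0.31157211, -0.48468747]), 'wrist_torque': array([-0.04656762,  0.03887455,  0.05105717]), 'finger_force': 0.0, 'gripper_width': 1.0029713963314744}
```

View pics/top0.png

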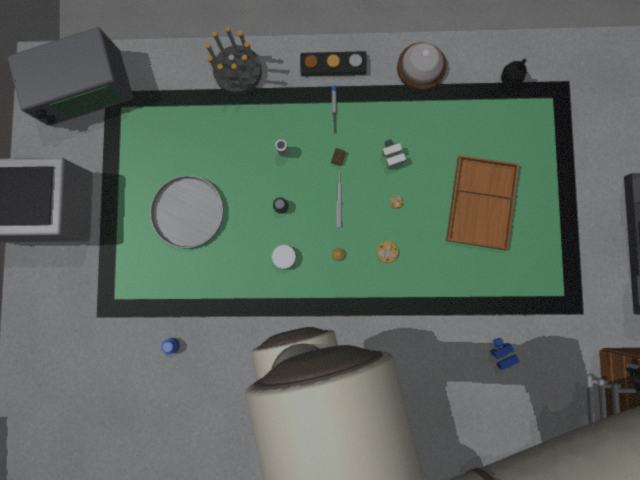

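View pics/scene0.png

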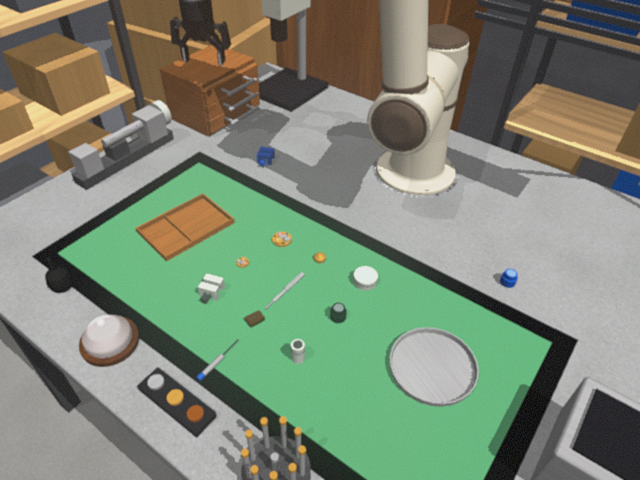

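The blue holder (top px 503,355) and the blue loupe (170,346) are look-alikes. The silver holder (394,155) and the black loupe (280,205) on the mat fit the description. I'll confirm both in a crop and refine their positions from masks.

```bash
cat > b.py <<'E'
from h import *
f=grab_frame("top"); save(f,"crop",(255,125,535,265),2.8)
hsv=cv2.cvtColor(f["pixels"],cv2.COLOR_RGB2HSV)
for k,z in dict(holder_c=19,movement_c=13,small_movement_c=11,canister_c=49,tin_c=26,loupe_c=34,oblong_tray=19,round_tray=19).items():
    for r in regions_of(f,k)[:2]:
        c=np.argwhere(r["mask"])[:,::-1].astype(np.float32)
        rc=cv2.minAreaRect(c); b=cv2.boxPoints(rc)
        w=np.array([at_z(f,p,z)[:2] for p in b])
        e=[w[1]-w[0],w[2]-w[1]]
        print(k,round(r["p"],2),np.round(r["bbox"]),"mean",np.round(at_z(f,c.mean(0),z)[:2],1),"rect",np.round(w.mean(0),1),[ (round(float(np.hypot(*v)),1),round(float(np.degrees(np.arctan2(v[1],v[0]))),1)) for v in e])
f=grab_frame("scene")
E
python3 b.py
```

```text
holder_c 0.83 [492. 339. 520. 372.] mean [ 221.4 -353.7] rect [ 224.8 -352.6] [(45.6, -65.8), (59.6, -157.3)]
holder_c 0.6 [382. 141. 408. 168.] mean [ 653.8 -130.4] rect [ 657.  -129.5] [(45.6, -69.9), (61.9, -161.2)]
movement_c 0.6 [374. 242. 395. 264.] mean [ 438.2 -114.1] rect [ 437.6 -113.9] [(43.4, -90.6), (43.6, 178.8)]
small_movement_c 0.61 [391. 196. 401. 210.] mean [ 548.3 -135.9] rect [ 547.9 -135.9] [(21.9, -90.8), (26.8, 178.8)]
canister_c 0.44 [272. 143. 291. 159.] mean [662.6 111.6] rect [662.8 111.2] [(26.2, -63.6), (38.8, -154.1)]
tin_c 0.77 [272. 247. 297. 268.] mean [428.3 109.6] rect [427.6 109.2] [(48.9, -45.1), (52.5, -135.3)]
tin_c 0.22 [271. 197. 289. 211.] mean [540.8 117.1] rect [540.5 117.2] [(33.0, -90.7), (33.2, -179.9)]
loupe_c 0.66 [267. 196. 290. 211.] mean [539.5 116.7] rect [539.4 117. ] [(33.0, -72.0), (36.3, -161.7)]
loupe_c 0.55 [162. 339. 180. 355.] mean [239.4 349.6] rect [238.7 349.4] [(36.6, -90.1), (31.3, -178.6)]
oblong_tray 0.61 [449. 156. 519. 249.] mean [ 543.  -322.2] rect [ 544.2 -321.5] [(194.1, -9.5), (132.6, -99.1)]
round_tray 0.88 [150. 173. 223. 248.] mean [531.5 326.7] rect [532.1 326.5] [(161.4, -44.4), (164.9, -135.1)]
```

View pics/crop.png

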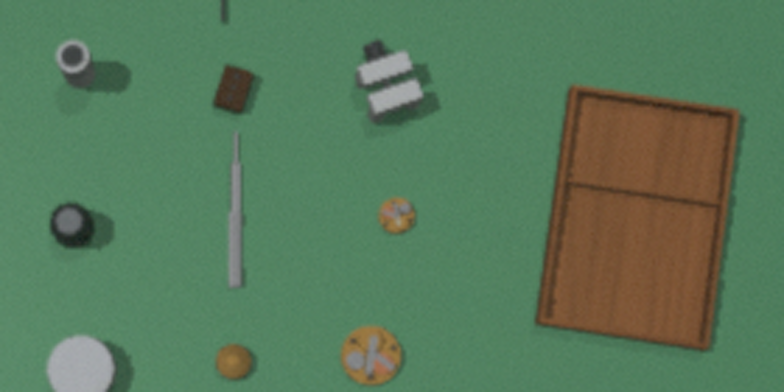

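The crop confirms them: silver holder at crop (390,80) with its dark knob up-left at (375,50), and black loupe at (72,225). Moving above the holder.

drive_tool --targets '[{"offset": [0.04,0.035,0],"delta_rot": [0,0,-0.03],"hand": 0.085},{"offset": [0.08,0.07,0],"delta_rot": [0,0,-0.06],"hand": 0.085},{"offset": [0.115,0.105,-0.01],"delta_rot": [0,0,-0.105],"hand": 0.085},{"offset": [0.15,0.14,-0.02],"delta_rot": [0,0,-0.105],"hand": 0.085},{"offset": [0.185,0.175,-0.03],"delta_rot": [0,0,-0.105],"hand": 0.085},{"offset": [0.22,0.21,-0.03],"delta_rot": [0,0,-0.105],"hand": 0.085},{"offset": [0.255,0.245,-0.03],"delta_rot": [0,0,-0.105],"hand": 0.085},{"offset": [0.29,0.28,-0.03],"delta_rot": [0,0,-0.105],"hand": 0.085},{"offset": [0.325,0.315,-0.03],"delta_rot": [0,0,-0.105],"hand": 0.085},{"offset": [0.365,0.35,-0.03],"delta_rot": [0,0,-0.105],"hand": 0.085},{"offset": [0.406,0.39,-0.03],"delta_rot": [0,0,-0.105],"hand": 0.085},{"offset": [0.406,0.39,-0.03],"delta_rot": [0,0,-0.105],"hand": 0.085}]'

```text
t: 2.6
tool_pos: [650.6, -127.6, 201.0]
orientation: [-180.0, -0.1, 19.1]
contact_force: [-0.6, 0.7, 0.0]
gripper_width: 0.997
finger_force: 0.0
```

```bash
cat > c.py <<'E'
from h import *
import sys
s=readout.get_state(); print(np.round(s["tool_pos"],1),np.round(s["orientation"],2),s["t"])
f=grab_frame("wrist"); save(f,sys.argv[1]); print(np.round(f["camera_matrix"],1),np.round(-np.array(f["R"]).T@np.array(f["t"]),1))
for a in sys.argv[2:]:
    k,z=a.split(":")
    for r in spot_point(f,k)[:2]: print("pt",k,round(r["p"],2),np.round(r["position"],1),np.round(at_z(f,r["position"],float(z),True)[:2],1))
    for r in regions_of(f,k)[:2]:
        c=np.argwhere(r["mask"])[:,::-1].astype(np.float32)
        w=np.array([at_z(f,p,float(z),True)[:2] for p in c]).astype(np.float32)
        m=cv2.minAreaRect(w); b=cv2.boxPoints(m); e=[b[1]-b[0],b[2]-b[1]]
        print("rg",k,round(r["p"],2),np.round(r["bbox"]),np.round(w.mean(0),1),np.round(m[0],1),[(round(float(np.hypot(*v)),1),round(float(np.degrees(np.arctan2(v[1],v[0]))),1)) for v in e])
E
python3 c.py w0 holder_c:19 holder_c:34
```

```text
[ 650.6 -127.6  201. ] [-1.7996e+02 -7.0000e-02  1.9130e+01] 2.6
[[371.6   0.  319.6]
 [  0.  371.6 240.1]
 [  0.    0.    1. ]] [ 730.1 -101.3  343.4]
pt holder_c 0.74 [295.8 303.8] [ 555.5 -136.7]
pt holder_c 0.64 [321.4 216.9] [ 647.6 -131.5]
rg holder_c 0.97 [301. 172. 348. 241.] [ 653.6 -131.5] [ 657.5 -130.1] [(40.6, -71.7), (64.2, 18.3)]
pt holder_c 0.74 [295.8 303.8] [ 563.6 -135.1]
pt holder_c 0.64 [321.4 216.9] [ 651.5 -130.1]
rg holder_c 0.97 [301. 172. 348. 241.] [ 657.2 -130.1] [ 660.9 -128.8] [(38.7, -71.7), (61.2, 18.3)]
```

View pics/w0.png

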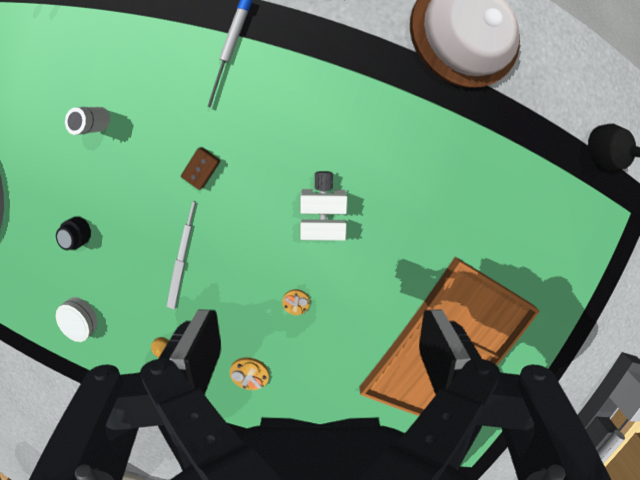

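Wrist view: silver holder with its bars at px (301–347, 191–240) and knob above at (323,181). Bars are aligned with the tool. Top centre comes out at (653,-131.5).

drive_tool --targets '[{"offset": [0.005,0,-0.04],"delta_rot": [0,0,0],"hand": 0.085},{"offset": [0.005,0,-0.08],"delta_rot": [0,0,0],"hand": 0.085},{"offset": [0.005,0,-0.12],"delta_rot": [0,0,0],"hand": 0.085},{"offset": [0.005,0,-0.14],"delta_rot": [0,0,0],"hand": 0.085},{"offset": [0.005,0,-0.14],"delta_rot": [0,0,0],"hand": 0.085},{"offset": [0.005,0,-0.14],"delta_rot": [0,0,0],"hand": 0.085}]'

```text
t: 3.45
tool_pos: [653.0, -132.9, 62.2]
orientation: [180.0, -0.0, 18.8]
contact_force: [-0.1, -0.1, 0.3]
gripper_width: 0.991
finger_force: 0.0
```

```bash
python3 c.py w1 holder_c:34
```

```text
[ 653.  -132.9   62.2] [ 1.7997e+02 -2.0000e-02  1.8800e+01] 3.45
[[371.6   0.  319.6]
 [  0.  371.6 240.1]
 [  0.    0.    1. ]] [ 732.7 -106.9  204.5]
pt holder_c 0.78 [312.6 280.6] [ 656.3 -129.3]
rg holder_c 0.75 [275. 209. 356. 322.] [ 659.7 -129. ] [ 662.  -128.2] [(39.9, -72.0), (62.9, 18.0)]
rg holder_c 0.5 [  0. 365.  30. 416.] [463.2  80.4] [455.   79.8] [(82.7, -14.2), (36.5, 75.8)]
```

View pics/w1.png

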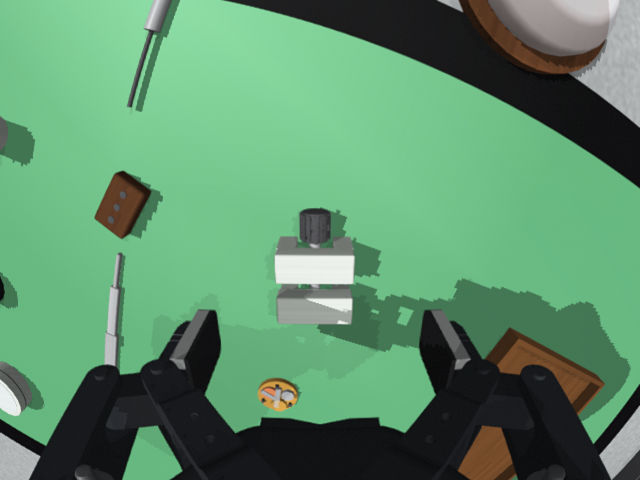

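Wrist view: holder centred between the fingers at px (315,288), about 1 mm to the left. Descending and gripping.

drive_tool --targets '[{"offset": [0.0,0.0013,-0.02],"delta_rot": [0,0,0],"hand": 0.085},{"offset": [0.0,0.0013,-0.04],"delta_rot": [0,0,0],"hand": 0.085},{"offset": [0.0,0.0013,-0.055],"delta_rot": [0,0,0],"hand": 0.085},{"offset": [0.0,0.0013,-0.055],"delta_rot": [0,0,0],"hand": 0.06},{"offset": [0.0,0.0013,-0.055],"delta_rot": [0,0,0],"hand": 0.03},{"offset": [0.0,0.0013,-0.055],"delta_rot": [0,0,0],"hand": 0.03},{"offset": [0.0,0.0013,-0.055],"delta_rot": [0,0,0],"hand": 0.03},{"offset": [0.0,0.0013,-0.055],"delta_rot": [0,0,0],"hand": 0.03},{"offset": [0.0,0.0013,-0.055],"delta_rot": [0,0,0],"hand": 0.03},{"offset": [0.0,0.0013,-0.055],"delta_rot": [0,0,0],"hand": 0.03}]' --squeeze 40

```text
t: 4.6
tool_pos: [654.5, -130.7, 8.1]
orientation: [179.9, -0.1, 18.9]
contact_force: [0.4, -0.3, 6.7]
gripper_width: 0.455
finger_force: 40.9
```

drive_tool --targets '[{"offset": [0,0,0.03],"delta_rot": [0,0,0],"hand": 0.03},{"offset": [0,0,0.07],"delta_rot": [0,0,0],"hand": 0.03},{"offset": [-0.015,-0.02,0.1],"delta_rot": [0,0,-0.1],"hand": 0.03},{"offset": [-0.045,-0.055,0.12],"delta_rot": [0,0,-0.2],"hand": 0.03},{"offset": [-0.075,-0.09,0.12],"delta_rot": [0,0,-0.3],"hand": 0.03},{"offset": [-0.1,-0.125,0.12],"delta_rot": [0,0,-0.4],"hand": 0.03},{"offset": [-0.125,-0.16,0.12],"delta_rot": [0,0,-0.497],"hand": 0.03},{"offset": [-0.146,-0.185,0.12],"delta_rot": [0,0,-0.497],"hand": 0.03},{"offset": [-0.146,-0.185,0.12],"delta_rot": [0,0,-0.497],"hand": 0.03},{"offset": [-0.146,-0.185,0.12],"delta_rot": [0,0,-0.497],"hand": 0.03},{"offset": [-0.146,-0.185,0.12],"delta_rot": [0,0,-0.497],"hand": 0.03}]'

```text
t: 5.7
tool_pos: [507.6, -314.3, 126.1]
orientation: [-180.0, 0.0, -9.5]
contact_force: [-0.4, 0.1, -1.0]
gripper_width: 0.461
finger_force: 40.6
```

```bash
python3 c.py w2 oblong_tray:19 movement_c:13
python3 - <<'E'
from h import *
f=grab_frame("wrist")
r=regions_of(f,"oblong_tray")[0]
c=np.argwhere(r["mask"])[:,::-1].astype(np.float32)
hull=cv2.convexHull(c); q=cv2.approxPolyDP(hull,12,True)[:,0]
for p in q: print(p, np.round(at_z(f,p,19,True)[:2],1))
E
```

```text
[ 507.6 -314.3  126.1] [-1.7997e+02  1.0000e-02 -9.5200e+00] 5.7
[[371.6   0.  319.6]
 [  0.  371.6 240.1]
 [  0.    0.    1. ]] [ 590.7 -328.9  268.3]
pt oblong_tray 0.55 [325.9 182.9] [ 546.8 -325.8]
rg oblong_tray 0.7 [  0. 341.   7. 370.] [427.5  76.3] [424.2  77.4] [(50.9, -40.5), (12.2, 49.5)]
rg oblong_tray 0.57 [227.  45. 420. 309.] [ 559.3 -325.8] [ 545.7 -323.7] [(190.0, -10.0), (131.5, 80.0)]
pt movement_c 0.95 [120.7 334.1] [ 445.7 -120.1]
rg movement_c 0.77 [ 99. 315. 146. 358.] [ 444.  -120.6] [ 443.2 -120.2] [(47.2, -60.8), (44.6, 29.2)]
[419.  51.] [ 627.8 -402.6]
[405. 306.] [ 442.7 -371.5]
[241. 307.] [ 463.1 -245.7]
[226.  50.] [ 649.5 -275.5]
```

View pics/w2.png

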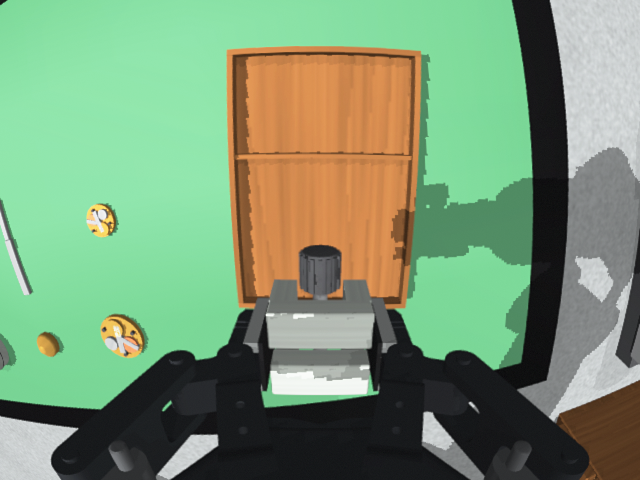

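Wrist view: holder held at (320,340), tray corners measured, tray centre ≈ (546,-324) at yaw -10°. Lowering into the larger compartment.

drive_tool --targets '[{"offset": [0.0025,-0.003,-0.04],"delta_rot": [0,0,0],"hand": 0.03},{"offset": [0.0025,-0.003,-0.08],"delta_rot": [0,0,0],"hand": 0.03},{"offset": [0.0025,-0.003,-0.1],"delta_rot": [0,0,0],"hand": 0.03},{"offset": [0.0025,-0.003,-0.11],"delta_rot": [0,0,0],"hand": 0.03},{"offset": [0.0025,-0.003,-0.113],"delta_rot": [0,0,0],"hand": 0.03},{"offset": [0.0025,-0.003,-0.1135],"delta_rot": [0,0,0],"hand": 0.03},{"offset": [0.0025,-0.003,-0.1135],"delta_rot": [0,0,0],"hand": 0.03}]'

```text
t: 6.75
tool_pos: [510.7, -319.1, 14.4]
orientation: [179.9, -0.1, -9.6]
contact_force: [0.8, -1.0, 0.1]
gripper_width: 0.459
finger_force: 40.6
```

drive_tool --targets '[{"offset": [0,0,-0.0005],"delta_rot": [0,0,0],"hand": 0.03},{"offset": [0,0,-0.001],"delta_rot": [0,0,0],"hand": 0.03},{"offset": [0,0,-0.0015],"delta_rot": [0,0,0],"hand": 0.03},{"offset": [0,0,-0.0015],"delta_rot": [0,0,0],"hand": 0.03}]'

```text
t: 7.15
tool_pos: [509.7, -318.2, 11.4]
orientation: [180.0, -0.0, -9.6]
contact_force: [-0.4, 0.2, -0.4]
gripper_width: 0.457
finger_force: 40.6
```

drive_tool --targets '[{"offset": [0,0,-0.0005],"delta_rot": [0,0,0],"hand": 0.03},{"offset": [0,0,-0.001],"delta_rot": [0,0,0],"hand": 0.03},{"offset": [0,0,-0.0015],"delta_rot": [0,0,0],"hand": 0.03},{"offset": [0,0,-0.0015],"delta_rot": [0,0,0],"hand": 0.03}]'

```text
t: 7.55
tool_pos: [509.8, -318.3, 11.1]
orientation: [-180.0, 0.0, -9.6]
contact_force: [-2.9, 3.4, 9.5]
gripper_width: 0.46
finger_force: 41.8
```

Contact at 11.1, as predicted for the tray floor. Releasing.

drive_tool --targets '[{"offset": [0,0,0.001],"delta_rot": [0,0,0],"hand": 0.045},{"offset": [0,0,0.001],"delta_rot": [0,0,0],"hand": 0.055},{"offset": [0,0,0.001],"delta_rot": [0,0,0],"hand": 0.065},{"offset": [0,0,0.001],"delta_rot": [0,0,0],"hand": 0.065},{"offset": [0,0,0.02],"delta_rot": [0,0,0],"hand": 0.065},{"offset": [0,0,0.05],"delta_rot": [0,0,0],"hand": 0.085},{"offset": [-0.015,0.04,0.09],"delta_rot": [0,0,0],"hand": 0.085},{"offset": [-0.03,0.08,0.12],"delta_rot": [0,0,0],"hand": 0.085},{"offset": [-0.045,0.12,0.13],"delta_rot": [0,0,0],"hand": 0.085},{"offset": [-0.06,0.16,0.13],"delta_rot": [0,0,0],"hand": 0.085},{"offset": [-0.067,0.198,0.13],"delta_rot": [0,0,0],"hand": 0.085},{"offset": [-0.067,0.198,0.13],"delta_rot": [0,0,0],"hand": 0.085}]'

```text
t: 8.75
tool_pos: [441.2, -116.3, 139.3]
orientation: [-179.9, 0.1, -9.4]
contact_force: [-0.4, -1.1, -0.4]
gripper_width: 0.996
finger_force: 0.0
```

```bash
python3 c.py w3 holder_c:37 movement_c:13
```

```text
[ 441.2 -116.3  139.3] [-1.7991e+02  8.0000e-02 -9.3600e+00] 8.75
[[371.6   0.  319.6]
 [  0.  371.6 240.1]
 [  0.    0.    1. ]] [ 524.6 -130.9  281.4]
pt holder_c 0.97 [557.8 119.8] [ 506.8 -307.3]
pt holder_c 0.82 [560.7 387.7] [ 240.4 -339.1]
rg holder_c 0.7 [529.  74. 587. 146.] [ 511.6 -309.2] [ 515.3 -310.3] [(55.5, -10.0), (57.0, 80.0)]
rg holder_c 0.62 [547. 364. 582. 399.] [ 250.9 -343.8] [ 250.4 -345.5] [(20.9, -55.1), (87.1, 34.9)]
pt movement_c 0.63 [315.1 228.8] [ 443.6 -113.7]
pt movement_c 0.38 [323.   84.8] [ 547.8 -136.8]
rg movement_c 0.74 [289. 201. 350. 258.] [ 441.7 -115.3] [ 441.4 -115.5] [(46.9, -9.4), (44.3, 80.6)]
```

View pics/w3.png

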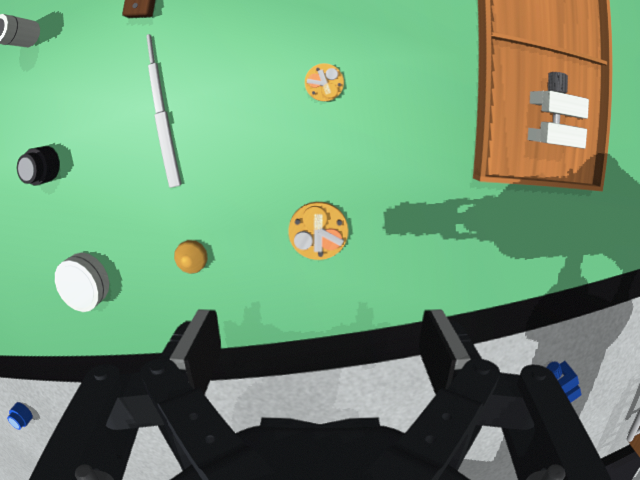

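Wrist view: holder standing upright in the larger compartment (558,120); large movement at (320,230), measured at (441.5,-115.4). Descending on it.

drive_tool --targets '[{"offset": [0,0,-0.04],"delta_rot": [0,0,0],"hand": 0.07},{"offset": [0,0,-0.08],"delta_rot": [0,0,0],"hand": 0.062},{"offset": [0,0,-0.1],"delta_rot": [0,0,0],"hand": 0.062},{"offset": [0,0,-0.1],"delta_rot": [0,0,0],"hand": 0.062},{"offset": [0,0,-0.1],"delta_rot": [0,0,0],"hand": 0.062}]'

```text
t: 9.5
tool_pos: [443.1, -121.1, 40.2]
orientation: [180.0, -0.0, -9.6]
contact_force: [0.3, 0.1, 1.0]
gripper_width: 0.724
finger_force: 0.0
```

```bash
python3 c.py w4 movement_c:13
```

```text
[ 443.1 -121.1   40.2] [ 1.7999e+02 -1.0000e-02 -9.6400e+00] 9.5
[[371.6   0.  319.6]
 [  0.  371.6 240.1]
 [  0.    0.    1. ]] [ 526.2 -135.8  182.4]
pt movement_c 0.96 [306.9 292. ] [ 443.  -115.1]
rg movement_c 0.77 [264. 252. 353. 330.] [ 443.4 -115.6] [ 442.6 -115.3] [(45.3, -9.4), (43.7, 80.6)]
```

View pics/w4.png

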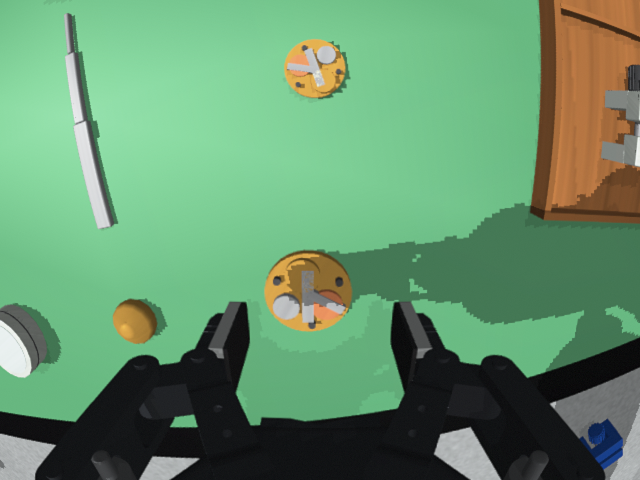

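Wrist view: movement at (308,291), about 5.5 mm left of the finger mid-plane. Correcting and descending.

drive_tool --targets '[{"offset": [0,0.0055,-0.015],"delta_rot": [0,0,0],"hand": 0.062},{"offset": [0,0.0055,-0.027],"delta_rot": [0,0,0],"hand": 0.062},{"offset": [0,0.0055,-0.033],"delta_rot": [0,0,0],"hand": 0.062},{"offset": [0,0.0055,-0.037],"delta_rot": [0,0,0],"hand": 0.062},{"offset": [0,0.0055,-0.037],"delta_rot": [0,0,0],"hand": 0.062},{"offset": [0,0.0055,-0.037],"delta_rot": [0,0,0],"hand": 0.062}]'

```text
t: 10.25
tool_pos: [443.0, -114.9, 3.1]
orientation: [180.0, -0.0, -9.6]
contact_force: [-0.6, 0.1, -0.0]
gripper_width: 0.721
finger_force: 0.0
```

drive_tool --targets '[{"offset": [0,0,0],"delta_rot": [0,0,0],"hand": 0.052},{"offset": [0,0,0],"delta_rot": [0,0,0],"hand": 0.042},{"offset": [0,0,0],"delta_rot": [0,0,0],"hand": 0.036},{"offset": [0,0,0],"delta_rot": [0,0,0],"hand": 0.036},{"offset": [0,0,0],"delta_rot": [0,0,0],"hand": 0.036},{"offset": [0,0,0],"delta_rot": [0,0,0],"hand": 0.036}]' --squeeze 30

```text
t: 10.85
tool_pos: [443.1, -114.9, 3.5]
orientation: [180.0, -0.0, -9.6]
contact_force: [-0.8, -0.2, 5.6]
gripper_width: 0.518
finger_force: 30.1
```

drive_tool --targets '[{"offset": [0,0,0.02],"delta_rot": [0,0,0],"hand": 0.036},{"offset": [0,0,0.05],"delta_rot": [0,0,0],"hand": 0.036},{"offset": [0,-0.02,0.08],"delta_rot": [0,0,0],"hand": 0.036},{"offset": [0,-0.055,0.105],"delta_rot": [0,0,0],"hand": 0.036},{"offset": [0,-0.09,0.107],"delta_rot": [0,0,0],"hand": 0.036},{"offset": [0,-0.125,0.107],"delta_rot": [0,0,0],"hand": 0.036},{"offset": [0.005,-0.16,0.107],"delta_rot": [0,0,0],"hand": 0.036},{"offset": [0.007,-0.18,0.107],"delta_rot": [0,0,0],"hand": 0.036},{"offset": [0.007,-0.193,0.107],"delta_rot": [0,0,0],"hand": 0.036},{"offset": [0.007,-0.193,0.107],"delta_rot": [0,0,0],"hand": 0.036},{"offset": [0.007,-0.193,0.107],"delta_rot": [0,0,0],"hand": 0.036}]'

```text
t: 11.95
tool_pos: [449.4, -306.7, 109.4]
orientation: [-179.9, 0.0, -9.6]
contact_force: [0.4, 0.3, 0.2]
gripper_width: 0.521
finger_force: 30.9
```

```bash
python3 c.py w5 holder_c:37 movement_c:100
python3 - <<'E'
from h import *
f=grab_frame("wrist")
p=f["pixels"].astype(int)
m=((p.min(2)>190)).astype(np.uint8)
n,l,s,c=cv2.connectedComponentsWithStats(m)
for i in range(1,n):
    if s[i,4]>150:
        w=np.array([at_z(f,q,37,True)[:2] for q in np.argwhere(l==i)[:,::-1]]).astype(np.float32)
        r=cv2.minAreaRect(w)
        print(s[i],np.round(c[i]),np.round(r[0],1),np.round(r[1],1),round(r[2],1))
E
```

```text
[ 449.4 -306.7  109.4] [-1.7994e+02  5.0000e-02 -9.5700e+00] 11.95
[[371.6   0.  319.6]
 [  0.  371.6 240.1]
 [  0.    0.    1. ]] [ 532.6 -321.5  251.6]
pt holder_c 0.79 [323.3 165.4] [ 505.2 -318.8]
rg holder_c 0.78 [287. 102. 355. 197.] [ 511.3 -319.1] [ 514.7 -319.8] [(57.8, -9.8), (40.3, 80.2)]
pt movement_c 0.91 [321.1 328.1] [ 437.7 -306.1]
rg movement_c 0.88 [267. 277. 375. 374.] [ 439.3 -305.6] [ 438.  -305.3] [(53.8, -8.3), (49.2, 81.7)]
[ 569    0   71  175 9294] [609.  74.] [ 547.5 -533.4] [ 77.3 139.5] 81.9
[ 288  127   69   41 1926] [322. 144.] [ 516.1 -319.9] [39.3 23.3] 80.5
[ 63 140  22  26 223] [ 75. 151.] [ 551.2 -157.9] [17.  16.6] 49.2
[ 289  171   67   27 1746] [322. 184.] [ 494.6 -316.4] [39.  15.6] 80.2
[584 264  30  40 596] [599. 281.] [ 388.6 -525.5] [50.8 17.8] 45.2
[ 553  278   87  147 2840] [611. 351.] [ 290.7 -570.5] [ 86.9 165.1] 62.2
[278 346  31  13 276] [293. 352.] [ 381.5 -277. ] [21.2 10.6] 81.5
[313 347  14  16 200] [319. 354.] [ 376.3 -294.9] [ 9.2 13.5] 79.9
[ 260  391  123   32 2240] [329. 408.] [ 320.4 -287.4] [96.6 28.9] 88.6
[   0  397   99   83 5188] [ 34. 435.] [242.2 114.5] [104.5 412. ] 39.4
[ 165  412   50   55 1409] [194. 443.] [ 285.  -165.3] [ 27.5 104.3] 45.5
[428 412  27  29 355] [440. 426.] [ 274.4 -383. ] [51.  13.3] 23.8
```

View pics/w5.png

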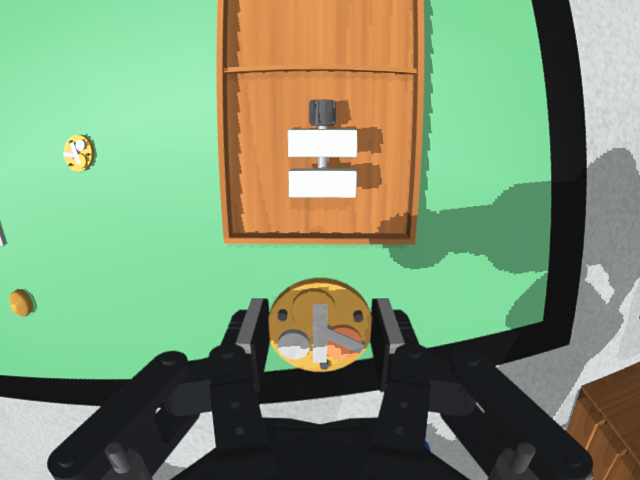

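Wrist view: movement level in the hand at (320,325). Holder bars span rows 130–197, cols 289–356, so its top centre is ≈ (507.3,-318.2). Moving above it, then down.

drive_tool --targets '[{"offset": [0.03,-0.006,0],"delta_rot": [0,0,0],"hand": 0.036},{"offset": [0.0575,-0.0115,0],"delta_rot": [0,0,0],"hand": 0.036},{"offset": [0.0575,-0.0115,-0.03],"delta_rot": [0,0,0],"hand": 0.036},{"offset": [0.0575,-0.0115,-0.055],"delta_rot": [0,0,0],"hand": 0.036},{"offset": [0.0575,-0.0115,-0.066],"delta_rot": [0,0,0],"hand": 0.036},{"offset": [0.0575,-0.0115,-0.07],"delta_rot": [0,0,0],"hand": 0.036},{"offset": [0.0575,-0.0115,-0.07],"delta_rot": [0,0,0],"hand": 0.036},{"offset": [0.0575,-0.0115,-0.07],"delta_rot": [0,0,0],"hand": 0.036}]'

```text
t: 13.05
tool_pos: [508.0, -319.9, 41.3]
orientation: [179.9, -0.1, -9.6]
contact_force: [0.8, -0.2, -0.3]
gripper_width: 0.52
finger_force: 30.9
```

drive_tool --targets '[{"offset": [0,0,-0.001],"delta_rot": [0,0,0],"hand": 0.036},{"offset": [0,0,-0.002],"delta_rot": [0,0,0],"hand": 0.036},{"offset": [0,0,-0.002],"delta_rot": [0,0,0],"hand": 0.036}]'

```text
t: 13.35
tool_pos: [507.3, -319.3, 38.1]
orientation: [180.0, -0.0, -9.6]
contact_force: [0.3, 0.1, -1.8]
gripper_width: 0.516
finger_force: 30.9
```

drive_tool --targets '[{"offset": [-0.0005,0.001,-0.0005],"delta_rot": [0,0,0],"hand": 0.036},{"offset": [-0.0005,0.001,-0.001],"delta_rot": [0,0,0],"hand": 0.036},{"offset": [-0.0005,0.001,-0.0015],"delta_rot": [0,0,0],"hand": 0.036},{"offset": [-0.0005,0.001,-0.0015],"delta_rot": [0,0,0],"hand": 0.036}]'

```text
t: 13.75
tool_pos: [506.7, -318.1, 36.6]
orientation: [-180.0, 0.0, -9.6]
contact_force: [-1.2, 1.4, 2.8]
gripper_width: 0.515
finger_force: 31.3
```

drive_tool --targets '[{"offset": [0,0,0],"delta_rot": [0,0,0],"hand": 0.047},{"offset": [0,0,0],"delta_rot": [0,0,0],"hand": 0.055},{"offset": [0,0,0],"delta_rot": [0,0,0],"hand": 0.065},{"offset": [0,0,0],"delta_rot": [0,0,0],"hand": 0.07},{"offset": [0,0,0.02],"delta_rot": [0,0,0],"hand": 0.07},{"offset": [0,0,0.05],"delta_rot": [0,0,0],"hand": 0.07},{"offset": [0,0,0.09],"delta_rot": [0,0,0],"hand": 0.085},{"offset": [-0.03,0.005,0.1],"delta_rot": [0,0,0],"hand": 0.085},{"offset": [-0.055,0.01,0.1],"delta_rot": [0,0,0],"hand": 0.085},{"offset": [-0.055,0.01,0.1],"delta_rot": [0,0,0],"hand": 0.085},{"offset": [-0.055,0.01,0.1],"delta_rot": [0,0,0],"hand": 0.085}]'

```text
t: 14.85
tool_pos: [451.7, -308.2, 136.3]
orientation: [180.0, -0.0, -9.6]
contact_force: [-1.1, 0.2, 0.1]
gripper_width: 0.999
finger_force: 0.0
```

```bash
python3 c.py w6 holder_c:37 movement_c:46
python3 - <<'E'
from h import *
f=grab_frame("wrist"); save(f,"w6c",(180,20,460,230),2.8)
print(proj(f,(507.3,-318.2,46),True))
E
```

```text
[ 451.7 -308.2  136.3] [ 1.80e+02 -3.00e-02 -9.62e+00] 14.85
[[371.6   0.  319.6]
 [  0.  371.6 240.1]
 [  0.    0.    1. ]] [ 534.7 -322.9  278.6]
pt holder_c 0.64 [400.7 437.2] [ 241.6 -353. ]
rg holder_c 0.74 [379. 410. 414. 430.] [ 268.6 -349.8] [ 270.7 -350.5] [(26.3, -40.8), (37.6, 49.2)]
rg holder_c 0.65 [290. 108. 353. 188.] [ 530.9 -322.7] [ 519.9 -311.8] [(54.6, -60.8), (34.5, 29.2)]
pt movement_c 0.61 [320.4 163.8] [ 506.5 -318.7]
rg movement_c 0.86 [284. 130. 359. 201.] [ 504.2 -318.3] [ 504.2 -318.4] [(44.7, -9.6), (44.8, 80.4)]
[319.62767905 163.53990594]
```

View pics/w6c.png

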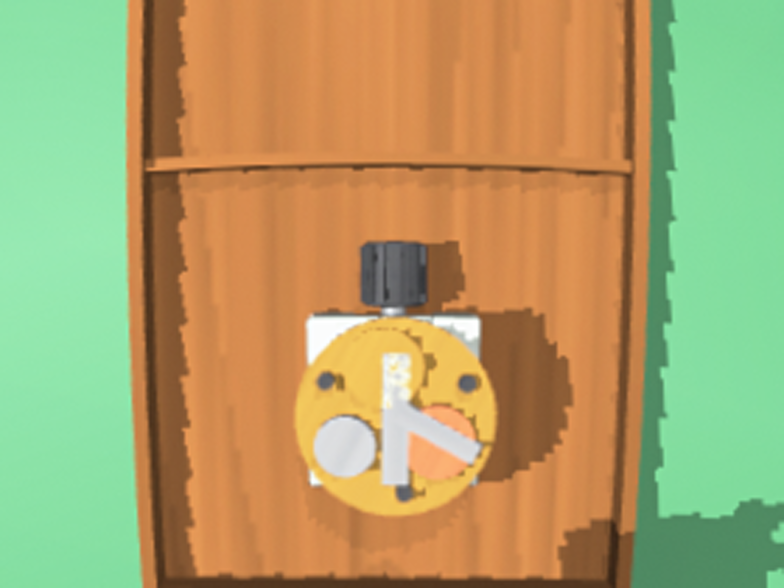

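Wrist crop: movement lies flat on the holder, about 3 mm towards the robot from centre, well within 10 mm. On to the canister.

drive_tool --targets '[{"offset": [0.005,0.03,0.02],"delta_rot": [0,0,0],"hand": 0.085},{"offset": [0.015,0.07,0.04],"delta_rot": [0,0,0],"hand": 0.085},{"offset": [0.03,0.11,0.05],"delta_rot": [0,0,0],"hand": 0.085},{"offset": [0.045,0.15,0.05],"delta_rot": [0,0,0],"hand": 0.085},{"offset": [0.06,0.19,0.05],"delta_rot": [0,0,0],"hand": 0.085},{"offset": [0.075,0.23,0.05],"delta_rot": [0,0,0],"hand": 0.085},{"offset": [0.095,0.27,0.05],"delta_rot": [0,0,0],"hand": 0.085},{"offset": [0.115,0.31,0.05],"delta_rot": [0,0,0],"hand": 0.085},{"offset": [0.135,0.35,0.05],"delta_rot": [0,0,0],"hand": 0.085},{"offset": [0.15,0.39,0.05],"delta_rot": [0,0,0],"hand": 0.085},{"offset": [0.16,0.425,0.05],"delta_rot": [0,0,0],"hand": 0.085},{"offset": [0.16,0.425,0.05],"delta_rot": [0,0,0],"hand": 0.085}]'

```text
t: 16.35
tool_pos: [612.3, 121.2, 185.9]
orientation: [-179.9, 0.0, -9.3]
contact_force: [-0.6, -0.7, 0.0]
gripper_width: 0.997
finger_force: 0.0
```

drive_tool --targets '[{"offset": [0,0,0],"delta_rot": [0,0,0],"hand": 0.085}]'

```text
t: 16.45
tool_pos: [611.7, 117.4, 185.9]
orientation: [180.0, 0.0, -9.5]
contact_force: [-0.1, -0.7, 0.2]
gripper_width: 0.999
finger_force: 0.0
```

```bash
python3 c.py w7 canister_c:26.5 canister_c:49 tin_c:26 loupe_c:34
```

```text
[611.7 117.4 185.9] [ 1.7997e+02  3.0000e-02 -9.4700e+00] 16.45
[[371.6   0.  319.6]
 [  0.  371.6 240.1]
 [  0.    0.    1. ]] [694.9 103.  328. ]
pt canister_c 0.98 [312.8 150.8] [669.5 112.6]
rg canister_c 0.7 [297. 135. 330. 168.] [669.7 113.9] [669.9 113.6] [(27.0, -9.7), (26.7, 80.3)]
pt canister_c 0.98 [312.8 150.8] [671.4 111.9]
rg canister_c 0.7 [297. 135. 330. 168.] [671.6 113.1] [671.8 112.8] [(25.0, -9.7), (24.7, 80.3)]
pt tin_c 0.64 [351.6 378. ] [438.3 111.9]
rg tin_c 0.95 [328. 356. 379. 403.] [439.8 110.1] [438.3 110. ] [(65.2, -11.6), (52.9, 78.4)]
pt loupe_c 0.92 [331.6 286.2] [552.2 116. ]
rg loupe_c 0.74 [311. 265. 349. 308.] [553.2 117.4] [553.  117.2] [(41.0, -9.7), (31.7, 80.3)]
```

View pics/w7.png

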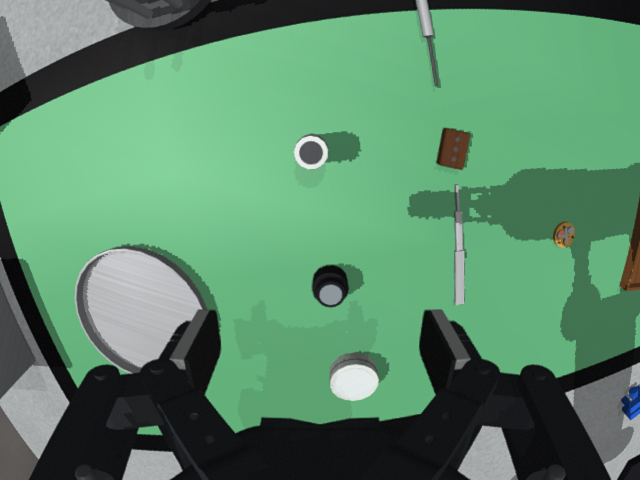

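Wrist view: canister seen from above at (311,152) → (671,113). Loupe top at (331,294), tin at (355,377).

drive_tool --targets '[{"offset": [0.03,-0.003,0],"delta_rot": [0,0,0],"hand": 0.085},{"offset": [0.059,-0.0035,-0.01],"delta_rot": [0,0,0],"hand": 0.085},{"offset": [0.059,-0.0035,-0.05],"delta_rot": [0,0,0],"hand": 0.085},{"offset": [0.059,-0.0035,-0.09],"delta_rot": [0,0,0],"hand": 0.085},{"offset": [0.059,-0.0035,-0.115],"delta_rot": [0,0,0],"hand": 0.085},{"offset": [0.059,-0.0035,-0.115],"delta_rot": [0,0,0],"hand": 0.085},{"offset": [0.059,-0.0035,-0.115],"delta_rot": [0,0,0],"hand": 0.085},{"offset": [0.059,-0.0035,-0.115],"delta_rot": [0,0,0],"hand": 0.085}]'

```text
t: 17.7
tool_pos: [672.5, 113.2, 74.2]
orientation: [-180.0, -0.3, -9.6]
contact_force: [0.8, -0.5, 1.1]
gripper_width: 0.997
finger_force: 0.0
```

```bash
python3 c.py w8 canister_c:26.5 canister_c:49
```

```text
[672.5 113.2  74.2] [-179.96   -0.26   -9.58] 17.7
[[371.6   0.  319.6]
 [  0.  371.6 240.1]
 [  0.    0.    1. ]] [755.   98.6 216.8]
pt canister_c 0.58 [319.7 276.2] [671.1 112.8]
rg canister_c 0.83 [295. 244. 344. 319.] [668.2 114.1] [667.9 114.1] [(44.9, -9.6), (28.2, 80.4)]
pt canister_c 0.58 [319.7 276.2] [681.  111.2]
rg canister_c 0.83 [295. 244. 344. 319.] [678.5 112.3] [678.2 112.3] [(39.6, -9.6), (24.9, 80.4)]
```

drive_tool --targets '[{"offset": [-0.001,0,-0.025],"delta_rot": [0,0,0],"hand": 0.085},{"offset": [-0.001,0,-0.045],"delta_rot": [0,0,0],"hand": 0.085},{"offset": [-0.001,0,-0.06],"delta_rot": [0,0,0],"hand": 0.07},{"offset": [-0.001,0,-0.06],"delta_rot": [0,0,0],"hand": 0.05},{"offset": [-0.001,0,-0.06],"delta_rot": [0,0,0],"hand": 0.035},{"offset": [-0.001,0,-0.06],"delta_rot": [0,0,0],"hand": 0.02},{"offset": [-0.001,0,-0.06],"delta_rot": [0,0,0],"hand": 0.015},{"offset": [-0.001,0,-0.06],"delta_rot": [0,0,0],"hand": 0.015},{"offset": [-0.001,0,-0.06],"delta_rot": [0,0,0],"hand": 0.015},{"offset": [-0.001,0,-0.06],"delta_rot": [0,0,0],"hand": 0.015}]' --squeeze 30

```text
t: 18.95
tool_pos: [671.0, 113.3, 13.0]
orientation: [-180.0, -0.2, -9.6]
contact_force: [-0.6, 0.7, 6.6]
gripper_width: 0.296
finger_force: 29.8
```

drive_tool --targets '[{"offset": [0,0,0.03],"delta_rot": [0,0,0],"hand": 0.015},{"offset": [0,-0.005,0.07],"delta_rot": [0,0,0],"hand": 0.015},{"offset": [0,-0.03,0.1],"delta_rot": [0,0,0],"hand": 0.015},{"offset": [-0.005,-0.07,0.12],"delta_rot": [0,0,0],"hand": 0.015},{"offset": [-0.01,-0.11,0.12],"delta_rot": [0,0,0],"hand": 0.015},{"offset": [-0.02,-0.155,0.12],"delta_rot": [0,0,0],"hand": 0.015},{"offset": [-0.025,-0.2,0.12],"delta_rot": [0,0,0],"hand": 0.015},{"offset": [-0.035,-0.245,0.12],"delta_rot": [0,0,0],"hand": 0.015},{"offset": [-0.045,-0.29,0.12],"delta_rot": [0,0,0],"hand": 0.015},{"offset": [-0.05,-0.335,0.12],"delta_rot": [0,0,0],"hand": 0.015},{"offset": [-0.06,-0.375,0.12],"delta_rot": [0,0,0],"hand": 0.015},{"offset": [-0.0695,-0.41,0.12],"delta_rot": [0,0,0],"hand": 0.015}]'

```text
t: 20.15
tool_pos: [599.2, -298.8, 131.0]
orientation: [-180.0, 0.0, -9.6]
contact_force: [0.8, 0.9, -0.9]
gripper_width: 0.297
finger_force: 29.6
```

drive_tool --targets '[{"offset": [0,-0.03,0],"delta_rot": [0,0,0],"hand": 0.015},{"offset": [0,-0.0365,0],"delta_rot": [0,0,0],"hand": 0.015},{"offset": [0,-0.0365,0],"delta_rot": [0,0,0],"hand": 0.015},{"offset": [0,-0.0365,0],"delta_rot": [0,0,0],"hand": 0.015}]'

```text
t: 20.55
tool_pos: [600.2, -331.9, 130.9]
orientation: [-179.9, 0.0, -9.5]
contact_force: [-0.5, 0.5, 0.1]
gripper_width: 0.295
finger_force: 29.6
```

```bash
python3 c.py w9 oblong_tray:19 movement_c:46
python3 - <<'E'
from h import *
f=grab_frame("top"); save(f,"top1",(380,110,580,290),3)
E
```

```text
[ 600.2 -331.9  130.9] [-1.7994e+02  5.0000e-02 -9.5400e+00] 20.55
[[371.6   0.  319.6]
 [  0.  371.6 240.1]
 [  0.    0.    1. ]] [ 683.4 -346.6  273.1]
pt oblong_tray 0.6 [319.2 296.6] [ 552.9 -324.1]
rg oblong_tray 0.58 [231. 179. 412. 400.] [ 592.6 -331.4] [ 546.9 -323.7] [(192.7, -9.7), (130.5, 80.3)]
rg oblong_tray 0.56 [  0. 389.  36. 426.] [435.7 101. ] [435.4 100.8] [(91.3, -61.2), (51.6, 28.8)]
```

View pics/w9.png

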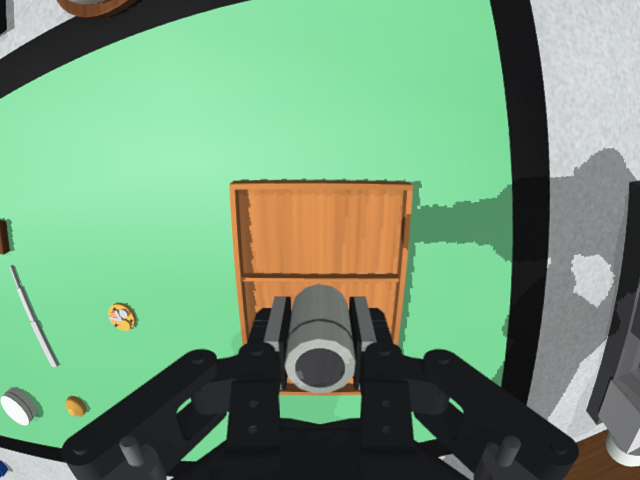

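Wrist view: canister upright in the hand, smaller compartment ahead (rows 186–276), tray estimate confirmed. Lowering.

drive_tool --targets '[{"offset": [0,0,-0.04],"delta_rot": [0,0,0],"hand": 0.015},{"offset": [0,0,-0.08],"delta_rot": [0,0,0],"hand": 0.015},{"offset": [0,0,-0.1],"delta_rot": [0,0,0],"hand": 0.015},{"offset": [0,0,-0.11],"delta_rot": [0,0,0],"hand": 0.015},{"offset": [0,0,-0.113],"delta_rot": [0,0,0],"hand": 0.015},{"offset": [0,0,-0.114],"delta_rot": [0,0,0],"hand": 0.015},{"offset": [0,0,-0.114],"delta_rot": [0,0,0],"hand": 0.015},{"offset": [0,0,-0.1145],"delta_rot": [0,0,0],"hand": 0.015},{"offset": [0,0,-0.1145],"delta_rot": [0,0,0],"hand": 0.015}]'

```text
t: 21.75
tool_pos: [600.7, -333.6, 17.9]
orientation: [180.0, -0.1, -9.6]
contact_force: [0.1, -0.7, -0.5]
gripper_width: 0.293
finger_force: 29.6
```

drive_tool --targets '[{"offset": [0,0,-0.0007],"delta_rot": [0,0,0],"hand": 0.015},{"offset": [0,0,-0.0014],"delta_rot": [0,0,0],"hand": 0.015},{"offset": [0,0,-0.0014],"delta_rot": [0,0,0],"hand": 0.015},{"offset": [0,0,-0.0014],"delta_rot": [0,0,0],"hand": 0.015}]'

```text
t: 22.15
tool_pos: [600.4, -333.3, 16.0]
orientation: [180.0, -0.0, -9.6]
contact_force: [-0.7, 1.3, 5.0]
gripper_width: 0.297
finger_force: 30.0
```

drive_tool --targets '[{"offset": [0,0,0],"delta_rot": [0,0,0],"hand": 0.03},{"offset": [0,0,0],"delta_rot": [0,0,0],"hand": 0.045},{"offset": [0,0,0],"delta_rot": [0,0,0],"hand": 0.05},{"offset": [0,0,0],"delta_rot": [0,0,0],"hand": 0.05},{"offset": [0,0,0.03],"delta_rot": [0,0,0],"hand": 0.05},{"offset": [0,0,0.07],"delta_rot": [0,0,0],"hand": 0.05},{"offset": [0,0.01,0.11],"delta_rot": [0,0,0],"hand": 0.06},{"offset": [-0.01,0.04,0.14],"delta_rot": [0,0,0],"hand": 0.085},{"offset": [-0.015,0.085,0.15],"delta_rot": [0,0,0],"hand": 0.085},{"offset": [-0.025,0.13,0.15],"delta_rot": [0,0,0],"hand": 0.085},{"offset": [-0.035,0.175,0.15],"delta_rot": [0,0,0],"hand": 0.085},{"offset": [-0.045,0.22,0.15],"delta_rot": [0,0,0],"hand": 0.085}]'

```text
t: 23.35
tool_pos: [554.6, -111.6, 165.5]
orientation: [-180.0, -0.0, -9.6]
contact_force: [0.6, 0.3, 0.4]
gripper_width: 0.996
finger_force: 0.0
```

drive_tool --targets '[{"offset": [-0.01,0.045,0],"delta_rot": [0,0,0],"hand": 0.085},{"offset": [-0.02,0.09,0],"delta_rot": [0,0,0],"hand": 0.085},{"offset": [-0.03,0.135,0],"delta_rot": [0,0,0],"hand": 0.085},{"offset": [-0.04,0.18,0],"delta_rot": [0,0,0],"hand": 0.085},{"offset": [-0.05,0.215,0],"delta_rot": [0,0,0],"hand": 0.085},{"offset": [-0.06,0.235,0],"delta_rot": [0,0,0],"hand": 0.085},{"offset": [-0.06,0.235,0],"delta_rot": [0,0,0],"hand": 0.085},{"offset": [-0.06,0.235,0],"delta_rot": [0,0,0],"hand": 0.085}]'

```text
t: 24.15
tool_pos: [495.3, 121.7, 165.5]
orientation: [180.0, -0.0, -9.5]
contact_force: [0.4, -0.5, -0.8]
gripper_width: 0.99
finger_force: 0.0
```

```bash
python3 c.py w10 loupe_c:19 loupe_c:34 tin_c:15 tin_c:26 round_tray:19 round_tray:4
```

```text
[495.3 121.7 165.5] [ 1.7998e+02 -3.0000e-02 -9.5300e+00] 24.15
[[371.6   0.  319.6]
 [  0.  371.6 240.1]
 [  0.    0.    1. ]] [578.3 107.3 307.7]
pt loupe_c 0.93 [312.4 162.1] [545.7 118.3]
pt loupe_c 0.49 [171.  448.7] [237.1 355.8]
rg loupe_c 0.78 [291. 140. 335. 188.] [544.5 118.3] [544.8 118.4] [(34.7, -9.7), (33.5, 80.3)]
rg loupe_c 0.62 [156. 438. 175. 461.] [234.4 366.6] [238.3 367.8] [(48.3, -5.2), (22.0, 84.8)]
pt loupe_c 0.93 [312.4 162.1] [547.4 117.7]
pt loupe_c 0.49 [171.  448.7] [254.9 342.9]
rg loupe_c 0.78 [291. 140. 335. 188.] [546.2 117.7] [546.6 117.8] [(32.9, -9.7), (31.8, 80.3)]
rg loupe_c 0.62 [156. 438. 175. 461.] [252.2 353.2] [256.  354.2] [(45.8, -5.2), (20.9, 84.8)]
pt tin_c 0.85 [343.3 288.8] [432.4 110.6]
pt tin_c 0.85 [343.3 288.8] [437.9 110.5]
pt round_tray 0.41 [581.9 128.7] [ 547.9 -131. ]
pt round_tray 0.41 [581.9 128.7] [ 546.3 -143.4]
```

View pics/w10.png

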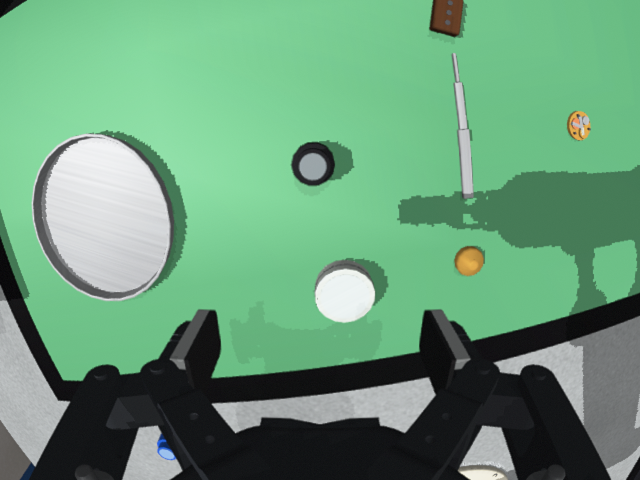

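Wrist view: black loupe at (312,163) → (545.5,118); tin at (345,293) → (432,111); round tray left. Going down on the loupe.

drive_tool --targets '[{"offset": [0.03,-0.002,-0.01],"delta_rot": [0,0,0],"hand": 0.085},{"offset": [0.05,-0.003,-0.04],"delta_rot": [0,0,0],"hand": 0.085},{"offset": [0.05,-0.003,-0.08],"delta_rot": [0,0,0],"hand": 0.075},{"offset": [0.05,-0.003,-0.11],"delta_rot": [0,0,0],"hand": 0.07},{"offset": [0.05,-0.003,-0.11],"delta_rot": [0,0,0],"hand": 0.07},{"offset": [0.05,-0.003,-0.11],"delta_rot": [0,0,0],"hand": 0.07},{"offset": [0.05,-0.003,-0.11],"delta_rot": [0,0,0],"hand": 0.07}]'

```text
t: 25.5
tool_pos: [547.0, 118.9, 57.8]
orientation: [-180.0, -0.2, -9.6]
contact_force: [-0.8, 0.1, 0.8]
gripper_width: 0.823
finger_force: 0.0
```

```bash
python3 c.py w11 loupe_c:19
```

```text
[547.  118.9  57.8] [-179.96   -0.23   -9.57] 25.5
[[371.6   0.  319.6]
 [  0.  371.6 240.1]
 [  0.    0.    1. ]] [629.5 104.3 200.3]
pt loupe_c 0.85 [318.  283.6] [545.3 119.5]
rg loupe_c 0.6 [286. 249. 352. 321.] [545.3 118.4] [544.8 118.5] [(43.7, -9.6), (33.8, 80.4)]
```

drive_tool --targets '[{"offset": [-0.001,0,-0.02],"delta_rot": [0,0,0],"hand": 0.07},{"offset": [-0.001,0,-0.038],"delta_rot": [0,0,0],"hand": 0.07},{"offset": [-0.001,0,-0.05],"delta_rot": [0,0,0],"hand": 0.065},{"offset": [-0.001,0,-0.05],"delta_rot": [0,0,0],"hand": 0.05},{"offset": [-0.001,0,-0.05],"delta_rot": [0,0,0],"hand": 0.035},{"offset": [-0.001,0,-0.05],"delta_rot": [0,0,0],"hand": 0.024},{"offset": [-0.001,0,-0.05],"delta_rot": [0,0,0],"hand": 0.024},{"offset": [-0.001,0,-0.05],"delta_rot": [0,0,0],"hand": 0.024},{"offset": [-0.001,0,-0.05],"delta_rot": [0,0,0],"hand": 0.024}]' --squeeze 25

```text
t: 26.55
tool_pos: [545.0, 118.8, 6.4]
orientation: [-180.0, -0.1, -9.6]
contact_force: [-0.4, 0.5, 5.1]
gripper_width: 0.38
finger_force: 25.2
```

drive_tool --targets '[{"offset": [0,0,0.03],"delta_rot": [0,0,0],"hand": 0.024},{"offset": [0,0.005,0.07],"delta_rot": [0,0,0],"hand": 0.024},{"offset": [0,0.03,0.1],"delta_rot": [0,0,0],"hand": 0.024},{"offset": [0,0.07,0.11],"delta_rot": [0,0,0],"hand": 0.024},{"offset": [-0.005,0.11,0.11],"delta_rot": [0,0,0],"hand": 0.024},{"offset": [-0.01,0.145,0.11],"delta_rot": [0,0,0],"hand": 0.024},{"offset": [-0.01,0.175,0.11],"delta_rot": [0,0,0],"hand": 0.024},{"offset": [-0.01,0.201,0.11],"delta_rot": [0,0,0],"hand": 0.024},{"offset": [-0.01,0.201,0.11],"delta_rot": [0,0,0],"hand": 0.024},{"offset": [-0.01,0.201,0.11],"delta_rot": [0,0,0],"hand": 0.024}]'

```text
t: 27.55
tool_pos: [533.8, 319.7, 114.9]
orientation: [179.9, 0.0, -9.5]
contact_force: [-0.9, -0.5, -0.1]
gripper_width: 0.385
finger_force: 25.1
```

```bash
cat > d.py <<'E'
from h import *
from scipy.optimize import least_squares
f=grab_frame("wrist"); save(f,"w12")
s=readout.get_state(); print(np.round(s["tool_pos"],1))
g=regions_of(f,"round_tray")
for r in spot_point(f,"round_tray")[:2]: print(r["p"],np.round(at_z(f,r["position"],4,True),1))
for r in g[:2]:
    h=cv2.convexHull(np.argwhere(r["mask"])[:,::-1].astype(np.float32))[:,0]
    h=np.array([p for p in h if p[1]<290 and p[0]>3])
    w=np.array([at_z(f,p,19,True)[:2] for p in h])
    q=least_squares(lambda c:np.hypot(*(w-c[:2]).T)-80,[533,326],loss="soft_l1").x
    print(r["p"],np.round(r["bbox"]),len(w),"fit",np.round(q,1),np.round(np.abs(np.hypot(*(w-q).T)-80).mean(),1))
E
python3 d.py
```

```text
[533.9 319.1 115. ]
0.6 [535.9 329.9   4. ]
0.97 [191. 125. 424. 322.] 42 fit [535.9 327.5] 0.7
```

View pics/w12.png

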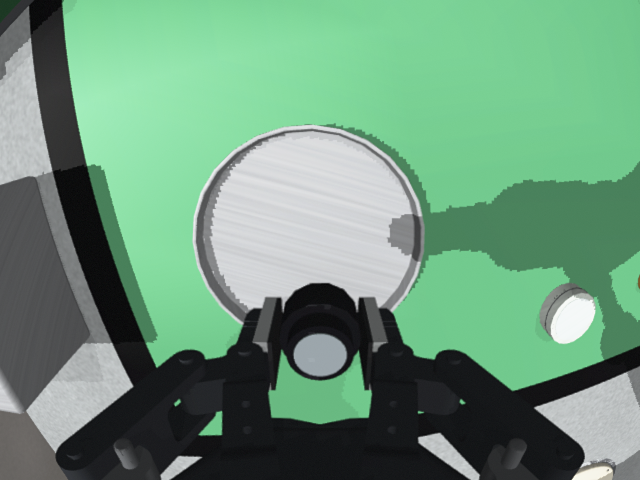

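Wrist view: tray rim fits a circle centred (536,327.5); loupe upright in the hand. Placing it at (571,321).

drive_tool --targets '[{"offset": [0.0375,0.0025,0],"delta_rot": [0,0,0],"hand": 0.024},{"offset": [0.0375,0.0025,-0.03],"delta_rot": [0,0,0],"hand": 0.024},{"offset": [0.0375,0.0025,-0.07],"delta_rot": [0,0,0],"hand": 0.024},{"offset": [0.0375,0.0025,-0.09],"delta_rot": [0,0,0],"hand": 0.024},{"offset": [0.0375,0.0025,-0.1],"delta_rot": [0,0,0],"hand": 0.024},{"offset": [0.0375,0.0025,-0.104],"delta_rot": [0,0,0],"hand": 0.024},{"offset": [0.0375,0.0025,-0.104],"delta_rot": [0,0,0],"hand": 0.024},{"offset": [0.0375,0.0025,-0.104],"delta_rot": [0,0,0],"hand": 0.024},{"offset": [0.0375,0.0025,-0.104],"delta_rot": [0,0,0],"hand": 0.024}]'

```text
t: 28.6
tool_pos: [572.8, 322.7, 13.1]
orientation: [-179.9, -0.1, -9.6]
contact_force: [-0.3, -0.2, -0.3]
gripper_width: 0.387
finger_force: 25.1
```

drive_tool --targets '[{"offset": [-0.001,0,-0.001],"delta_rot": [0,0,0],"hand": 0.024},{"offset": [-0.001,0,-0.002],"delta_rot": [0,0,0],"hand": 0.024},{"offset": [-0.001,0,-0.002],"delta_rot": [0,0,0],"hand": 0.024},{"offset": [-0.001,0,-0.002],"delta_rot": [0,0,0],"hand": 0.024}]'

```text
t: 29.0
tool_pos: [570.6, 322.3, 9.4]
orientation: [180.0, 0.0, -9.6]
contact_force: [-0.0, 0.8, 0.7]
gripper_width: 0.385
finger_force: 25.1
```

drive_tool --targets '[{"offset": [0,0,-0.0007],"delta_rot": [0,0,0],"hand": 0.024},{"offset": [0,0,-0.0007],"delta_rot": [0,0,0],"hand": 0.024},{"offset": [0,0,-0.0007],"delta_rot": [0,0,0],"hand": 0.036},{"offset": [0,0,-0.0007],"delta_rot": [0,0,0],"hand": 0.045},{"offset": [0,0,-0.0007],"delta_rot": [0,0,0],"hand": 0.052},{"offset": [0,0,0],"delta_rot": [0,0,0],"hand": 0.052},{"offset": [0,0,0.03],"delta_rot": [0,0,0],"hand": 0.052},{"offset": [0,0,0.07],"delta_rot": [0,0,0],"hand": 0.052},{"offset": [-0.02,-0.02,0.11],"delta_rot": [0,0,0],"hand": 0.06},{"offset": [-0.05,-0.05,0.13],"delta_rot": [0,0,0],"hand": 0.085},{"offset": [-0.08,-0.08,0.14],"delta_rot": [0,0,0],"hand": 0.085},{"offset": [-0.11,-0.11,0.14],"delta_rot": [0,0,0],"hand": 0.085}]'

```text
t: 30.2
tool_pos: [461.0, 211.7, 151.6]
orientation: [-179.9, -0.3, -9.6]
contact_force: [0.9, -0.3, 0.0]
gripper_width: 0.993
finger_force: 0.0
```

drive_tool --targets '[{"offset": [-0.03,-0.035,0],"delta_rot": [0,0,0],"hand": 0.085},{"offset": [-0.055,-0.065,0],"delta_rot": [0,0,0],"hand": 0.085},{"offset": [-0.075,-0.094,0],"delta_rot": [0,0,0],"hand": 0.085},{"offset": [-0.075,-0.094,0],"delta_rot": [0,0,0],"hand": 0.085},{"offset": [-0.075,-0.094,0],"delta_rot": [0,0,0],"hand": 0.085}]'

```text
t: 30.7
tool_pos: [385.9, 118.1, 149.7]
orientation: [-180.0, -0.1, -9.7]
contact_force: [0.7, -0.9, 0.3]
gripper_width: 0.997
finger_force: 0.0
```

```bash
python3 c.py w13 tin_c:15 tin_c:26 loupe_c:22
```

```text
[385.9 118.1 149.7] [-1.7997e+02 -8.0000e-02 -9.6700e+00] 30.7
[[371.6   0.  319.6]
 [  0.  371.6 240.1]
 [  0.    0.    1. ]] [468.8 103.3 292.1]
pt tin_c 0.63 [317.1 169.4] [431.7 111.6]
rg tin_c 0.74 [282. 135. 353. 208.] [429.6 110.5] [429.5 110.4] [(54.3, -6.1), (52.4, 83.9)]
pt tin_c 0.63 [317.1 169.4] [433.2 111.3]
rg tin_c 0.74 [282. 135. 353. 208.] [431.2 110.2] [431.  110.1] [(52.1, -6.1), (50.3, 83.9)]
pt loupe_c 0.77 [48.7 69.3] [570.3 321.8]
rg loupe_c 0.9 [30. 52. 71. 91.] [569.6 320.2] [570.6 321.5] [(34.0, -20.0), (56.0, 70.0)]
```

drive_tool --targets '[{"offset": [0.03,-0.004,-0.01],"delta_rot": [0,0,0],"hand": 0.085},{"offset": [0.045,-0.0075,-0.04],"delta_rot": [0,0,0],"hand": 0.085},{"offset": [0.045,-0.0075,-0.08],"delta_rot": [0,0,0],"hand": 0.085},{"offset": [0.045,-0.0075,-0.1],"delta_rot": [0,0,0],"hand": 0.085},{"offset": [0.045,-0.0075,-0.1],"delta_rot": [0,0,0],"hand": 0.085},{"offset": [0.045,-0.0075,-0.1],"delta_rot": [0,0,0],"hand": 0.085},{"offset": [0.045,-0.0075,-0.1],"delta_rot": [0,0,0],"hand": 0.085}]'

```text
t: 31.75
tool_pos: [432.2, 110.9, 51.0]
orientation: [-180.0, -0.2, -9.6]
contact_force: [0.0, 0.1, 0.1]
gripper_width: 0.994
finger_force: 0.0
```

```bash
python3 c.py w14 tin_c:15
```

```text
[432.2 110.9  51. ] [-179.97   -0.18   -9.56] 31.75
[[371.6   0.  319.6]
 [  0.  371.6 240.1]
 [  0.    0.    1. ]] [514.9  96.3 193.5]
rg tin_c 0.86 [267. 235. 372. 337.] [429.6 110.5] [428.8 110.8] [(60.9, -10.3), (54.0, 79.7)]
```

drive_tool --targets '[{"offset": [-0.001,0,-0.02],"delta_rot": [0,0,0],"hand": 0.085},{"offset": [-0.001,0,-0.035],"delta_rot": [0,0,0],"hand": 0.085},{"offset": [-0.001,0,-0.043],"delta_rot": [0,0,0],"hand": 0.08},{"offset": [-0.001,0,-0.043],"delta_rot": [0,0,0],"hand": 0.065},{"offset": [-0.001,0,-0.043],"delta_rot": [0,0,0],"hand": 0.05},{"offset": [-0.001,0,-0.043],"delta_rot": [0,0,0],"hand": 0.042},{"offset": [-0.001,0,-0.043],"delta_rot": [0,0,0],"hand": 0.042},{"offset": [-0.001,0,-0.043],"delta_rot": [0,0,0],"hand": 0.042},{"offset": [-0.001,0,-0.043],"delta_rot": [0,0,0],"hand": 0.042}]' --squeeze 30

```text
t: 32.8
tool_pos: [430.7, 110.8, 7.4]
orientation: [-180.0, -0.1, -9.6]
contact_force: [-0.7, 0.1, 6.1]
gripper_width: 0.594
finger_force: 31.6
```

drive_tool --targets '[{"offset": [0,0,0.03],"delta_rot": [0,0,0],"hand": 0.042},{"offset": [0.005,0.01,0.06],"delta_rot": [0,0,0],"hand": 0.042},{"offset": [0.015,0.04,0.08],"delta_rot": [0,0,0],"hand": 0.042},{"offset": [0.03,0.075,0.08],"delta_rot": [0,0,0],"hand": 0.042},{"offset": [0.04,0.11,0.08],"delta_rot": [0,0,0],"hand": 0.042},{"offset": [0.055,0.145,0.08],"delta_rot": [0,0,0],"hand": 0.042},{"offset": [0.065,0.18,0.08],"delta_rot": [0,0,0],"hand": 0.042},{"offset": [0.075,0.207,0.08],"delta_rot": [0,0,0],"hand": 0.042},{"offset": [0.0795,0.221,0.08],"delta_rot": [0,0,0],"hand": 0.042},{"offset": [0.0795,0.221,0.08],"delta_rot": [0,0,0],"hand": 0.042},{"offset": [0.0795,0.221,0.05],"delta_rot": [0,0,0],"hand": 0.042},{"offset": [0.0795,0.221,0.04],"delta_rot": [0,0,0],"hand": 0.042}]'

```text
t: 34.0
tool_pos: [507.0, 330.3, 43.6]
orientation: [179.8, 0.2, -9.6]
contact_force: [-0.7, -0.9, -1.6]
gripper_width: 0.594
finger_force: 31.8
```

drive_tool --targets '[{"offset": [0,0,-0.015],"delta_rot": [0,0,0],"hand": 0.042},{"offset": [0,0,-0.025],"delta_rot": [0,0,0],"hand": 0.042},{"offset": [0,0,-0.032],"delta_rot": [0,0,0],"hand": 0.042},{"offset": [0,0,-0.0345],"delta_rot": [0,0,0],"hand": 0.042},{"offset": [0,0,-0.0345],"delta_rot": [0,0,0],"hand": 0.042},{"offset": [0,0,-0.0345],"delta_rot": [0,0,0],"hand": 0.042}]'

```text
t: 34.6
tool_pos: [509.7, 332.0, 12.6]
orientation: [-180.0, -0.1, -9.6]
contact_force: [-0.3, 0.1, -0.8]
gripper_width: 0.592
finger_force: 31.8
```

drive_tool --targets '[{"offset": [0,0,-0.0005],"delta_rot": [0,0,0],"hand": 0.042},{"offset": [0,0,-0.0015],"delta_rot": [0,0,0],"hand": 0.042},{"offset": [0,0,-0.0015],"delta_rot": [0,0,0],"hand": 0.042},{"offset": [0,0,-0.0015],"delta_rot": [0,0,0],"hand": 0.042}]'

```text
t: 35.0
tool_pos: [509.2, 331.8, 10.5]
orientation: [-180.0, -0.0, -9.6]
contact_force: [-0.7, -0.6, -0.3]
gripper_width: 0.596
finger_force: 31.8
```

drive_tool --targets '[{"offset": [0,0,-0.0005],"delta_rot": [0,0,0],"hand": 0.042},{"offset": [0,0,-0.001],"delta_rot": [0,0,0],"hand": 0.042},{"offset": [0,0,-0.001],"delta_rot": [0,0,0],"hand": 0.055},{"offset": [0,0,-0.001],"delta_rot": [0,0,0],"hand": 0.063},{"offset": [0,0,-0.001],"delta_rot": [0,0,0],"hand": 0.066},{"offset": [0,0,-0.001],"delta_rot": [0,0,0],"hand": 0.066},{"offset": [0,0,0.03],"delta_rot": [0,0,0],"hand": 0.066},{"offset": [0,0,0.07],"delta_rot": [0,0,0],"hand": 0.066},{"offset": [-0.02,-0.03,0.11],"delta_rot": [0,0,0],"hand": 0.066},{"offset": [-0.05,-0.07,0.15],"delta_rot": [0,0,0],"hand": 0.066},{"offset": [-0.08,-0.11,0.17],"delta_rot": [0,0,0],"hand": 0.066},{"offset": [-0.11,-0.15,0.18],"delta_rot": [0,0,0],"hand": 0.066}]'

```text
t: 36.2
tool_pos: [411.8, 197.7, 186.8]
orientation: [-179.9, -0.2, -9.5]
contact_force: [0.7, -1.3, 0.8]
gripper_width: 0.771
finger_force: 0.0
```

drive_tool --targets '[{"offset": [-0.03,-0.04,0],"delta_rot": [0,0,0],"hand": 0.066},{"offset": [-0.03,-0.08,0],"delta_rot": [0,0,0],"hand": 0.066},{"offset": [-0.03,-0.12,0],"delta_rot": [0,0,0],"hand": 0.066},{"offset": [-0.03,-0.12,0],"delta_rot": [0,0,0],"hand": 0.066},{"offset": [-0.03,-0.12,0],"delta_rot": [0,0,0],"hand": 0.066}]'

```text
t: 36.7
tool_pos: [381.8, 77.9, 184.7]
orientation: [-180.0, -0.0, -9.7]
contact_force: [-0.4, -1.0, 0.2]
gripper_width: 0.778
finger_force: 0.0
```

Run:
```python
from h import *
f=grab_frame("scene"); save(f,"final",(110,160,510,430),2)
for k,z in dict(tin_c=18,loupe_c=22,canister_c=29.5,movement_c=41.5,small_movement_c=7.5,holder_c=22).items():
    for r in spot_point(f,k)[:2]: print(k,round(r["p"],2),np.round(r["position"]),np.round(at_z(f,r["position"],z)[:2],1))
```

```text
tin_c 0.84 [440. 356.] [508.7 330.1]
loupe_c 0.79 [422. 372.] [563.8 320.5]
loupe_c 0.54 [510. 280.] [249.5 362.9]
canister_c 0.65 [160. 231.] [ 605.2 -337.8]
movement_c 0.64 [195. 207.] [ 506.2 -325.9]
movement_c 0.25 [187. 229.] [ 569.5 -284.7]
small_movement_c 0.63 [244. 264.] [ 550.1 -132.4]
holder_c 0.7 [242. 264.] [ 563.9 -123.2]
holder_c 0.53 [262. 158.] [ 234.7 -349.5]
```

View pics/final.png

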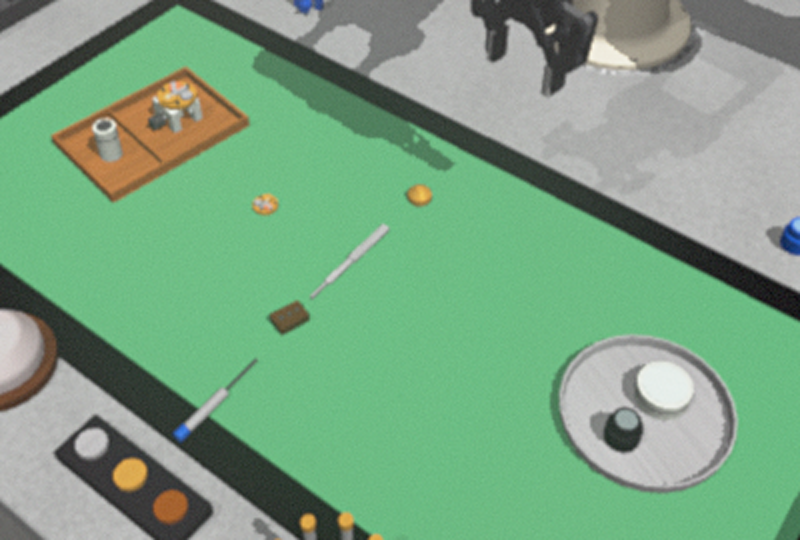

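The final view shows everything in place. The holder with the movement flat on top is at crop (177,100) and the canister is upright at (107,140). Tin (665,387) and loupe (623,430) stand in the round tray, the small movement hasn't moved, and the arm is clear.

```bash
python3 -c "
from h import *
print(workorder.close_job())"
```

```text
the job is handed in; nothing more can be done
None
```

Both trays are made up and the job is handed in at about 37 s on the robot's clock; the last camera view showed everything in place and the small movement untouched, but the hand-in returned no verdict.

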